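# Ballast a specimen cup to weight on a spring scale

### The arm

A 6-joint arm with a two-finger parallel gripper is mounted at the origin on a cart in front of the work surface, level with it; the furniture and walls round the work are solid. World frame = base frame: x ahead of the robot, y to its left, z up, the work surface at z = 0. Lengths are in mm, angles in rad, forces in N, time in s.
With the tool pointing down it reaches from about 225 to 875 mm from the base axis. Payload 3.4 kg.
Tool frame: the origin (TCP) lies at the very end of the fingers, on their centre line; the grasp point (between the pads) lies 19 mm behind it; z points along the fingers, y is the line along which they close (so a half turn about z gives the same grasp; the last joint's range is limited). The gripper opens to 85 mm and grips with 20 to 120 N. Pads are 22 mm wide; open, the fingers measure 114 mm over their backs; the gripper's body (76 mm by 85 mm) begins 54 mm behind the grasp point. The pads swing forward as they close: fully open they stand 13 mm farther back than shut.
Start: joints at [1.199, 0.276, 1.505, -0, 1.361, -0.121], TCP at [142.718, 557.041, 231.328] pointing down, gripper open.
Joint ranges: [-2.89, 2.89], [-0.75, 2.08], [0.22, 2.7], [-1.18, 4.32], [0.11, 2.71], [-2.7, 2.7]. Speed limits (rad/s): [2.57, 2.57, 3.14, 3.14, 3.14, 3.14].

### API

Orientations are given as a unit quaternion [x, y, z, w].
In Python, from cell import bot gives the robot as it stands.
- The arm moves only by the tool arm_command, never from a script. Its argument "plan" is a list of rows, each a list of 7 numbers: the shift along the tool's x, y, z as a fraction of full scale, then the turn, a rotation vector about the tool's x, y, z as a fraction of full scale, then the closure, from -1 (fully open) to 1 (shut), so that 0 is half open. A call has 1 to 5 rows; each row is the pose to reach, as a shift and turn from the pose commanded when the call began, along the tool's axes at that moment, turning the shorter way round; what a row does not reach only later rows make up. Full scale, the value 1, is 0.15 m for a shift and 2 pi rad for a turn. A row lasts 1/8 s, in which the tool goes at most 62.5 mm and 10.7 degrees, less where a joint would pass 70% of its speed; a pose out of reach is approached as far as the arm can. A call with a number of a shift or a turn outside -1 to 1 is refused whole. A call with a gripper value outside its range is refused whole. The fingers move at their own pace and stop on an object; "force" is the grip in N (left out, the last holds). Time passes only in rows, so rows that repeat a pose let the fingers close. It gives the time, the measured TCP pose, the force, the opening and the grip force at its end, in the units of the state.
- bot.read_state(): the state, without advancing time (a new reading comes with each control period).
- bot.read_camera(name): name is "side" or "top"; returns (picture, depth): 420x560x3 uint8, red, green, blue; 420x560 float32, mm along the optical axis (not along the pixel's ray), 0 where there is no reading.
- bot.camera_model(name): a dict with "K" (3x3 intrinsics, pixels), "dist" ([k1, k2, p1, p2, k3] as OpenCV has them; the pictures are not rectified), "position" and "orientation" of the camera in the world. Camera axes: x right, y down, z forward; pixel columns grow to the right and rows downward; lengths in mm; the calibration is good to about 2 mm. A picture is of the moment at which its call begins. camera_model takes no time and is no camera call.
- bot.job_done(): hands the job in; it is judged then, once.
Trained networks look in the newest picture that a camera, given by its name, has taken for a name from the list of things; names that differ only in an ending like _2 or _b are one class to them, and where a whole thing is asked for, a point or a joint stands for the part that bears it (a point fixed in the world has none). Each returns a list of dicts, best first, with "score" (0 to 1); they miss things now and then, are a little off and sometimes report something else, mostly with a low value. They report only what shows in the picture. A call takes as long as a camera call. They do not tell look-alikes from the thing itself.
- bot.boxes_of(camera, name): "at" ([row, column] as shares, 0 to 1, of the picture: columns of its width, rows of its height, amid what is visible of it).
The state is a dict: "clock": time; "joint_pos": joint angles; "qvel": joint speeds; "joint_efforts": joint torques, N m; "position": TCP position; "orientation": TCP orientation; "force": force on the tool from outside, world axes, zero at the start; "wrist_torque": the same for the moment, N m; "opening": finger opening in mm; "grasp_force": force on a finger pad.
Only numpy, scipy, OpenCV 4.12 (cv2) and the standard library are available. Lean on these libraries where they do the work, as an engineer would, in place of code of your own. Each camera call takes 0.05 s, during which the arm holds its last target. There are 200 camera calls.

### The job

Bring the specimen cup on the spring scale up to weight for the centrifuge: take the ballast blocks from the sloping rack one at a time and set each gently and flat on the pan next to the cup, until the pointer rests between the two long lines on the scale's plate. Never load or press the pan until the pointer goes well past the lower line, and leave the remaining blocks in the rack, the cup standing on the pan and everything else where it is.

Things in the scene. Friction and masses are not known exactly. Their poses are not given: they have to be found in the camera images.
- pan (a joint): How far the scale's pan has sunk, m: 0 = top, grows downward, end stop 0.075. The pointer meets the upper long line at 0.043, the lower at 0.062. One block sinks it 0.0125 to 0.0155 more; the cup alone gives 0.011 to 0.033, so one to three blocks are needed. Soft damped spring, about 105 N/m, at rest 1 s after a change.
- spring_scale: Spring scale, fixed. Origin: on the bench under the pan's centre; x to the rear, y left. A dark column (24 mm deep, 56 wide, top at 210 mm) stands about 120 mm behind and 70 mm right of the origin, turned 40 degrees to face front right; on it a white plate with two long black lines, 19 mm apart in height, and short marks every 10 mm. A black pointer bar moves down before it with the pan.
- pan_center (a point): Centre of the pan's upper face (sinks with the pan; 121 mm above the bench at joint 0); x to the rear, y left, z up. Aluminium pan 170 x 170 mm with a 5 mm high rim, 164 mm inside. The cup stands in its front left quarter; the other three quarters (centres at +-40 mm in x and y) take one block each.
- cup: Closed specimen cup with a screw lid, 62 mm diameter, 68 mm high, loose on the pan, contents of unknown weight (0.12 to 0.36 kg). Origin: centre of its underside; z up.
- rack: Grey fixed sloping rack, 232 mm wide, holding the three blocks side by side, 68 mm apart. Its supporting face leans 27 degrees (0.47 rad), facing the right, a little towards the robot; low ledge at the lower edge. Origin: centre of its underside on the bench; -x is the side it faces, y runs along the row (block_0 at +y, nearest the robot; block_2 farthest).
- block_0: Aluminium ballast block nearest in the rack seen from the robot (all three alike): plate 60 x 60 x 18 mm with a square grip post 22 x 22 mm, 38 mm tall, on the middle of its top (56 mm overall), about 0.15 kg. Origin: centre of its underside; z points out along the post (in the rack it leans 27 degrees from vertical, to the side the rack faces), x and y along its sides.
- block_1: Aluminium ballast block middle in the rack seen from the robot (all three alike): plate 60 x 60 x 18 mm with a square grip post 22 x 22 mm, 38 mm tall, on the middle of its top (56 mm overall), about 0.15 kg. Origin: centre of its underside; z points out along the post (in the rack it leans 27 degrees from vertical, to the side the rack faces), x and y along its sides.
- block_2: Aluminium ballast block farthest in the rack seen from the robot (all three alike): plate 60 x 60 x 18 mm with a square grip post 22 x 22 mm, 38 mm tall, on the middle of its top (56 mm overall), about 0.15 kg. Origin: centre of its underside; z points out along the post (in the rack it leans 27 degrees from vertical, to the side the rack faces), x and y along its sides.
- beaker: Clear glass beaker, 56 mm wide, 70 mm high; a bystander. Origin: centre of its underside.
- tape: Roll of brown tape lying flat, 92 mm across, 48 mm high; a bystander. Origin: centre of its underside.
- timer: White digital timer lying on its back, 70 x 66 x 19 mm; a bystander. Origin: centre of its underside.
Not all that is in view belongs to the job. Leave any purple look-alike of the cup alone.

How it is judged:
By the outcome, as a careful person would: the job done as asked, in the order asked, and still so for the second after the job is handed in, with the robot touching nothing.
It also fails if it takes over 72 s, if anything falls off the work surface, if the arm or the gripper's body presses on something with over 40 N, if the wrist force passes 120 N, or if a joint passes its speed limit or range.

## Working session

There is one attempt and no reset: what is moved stays moved. The work goes in short steps, Python scripts to look and compute and a tool call to move; the robot and the scene stay as the last step left them, time stands still between calls to the robot, and variables do not carry over. Pictures are saved under pics/ and viewed, at most 10 in all, crops included, and the job is handed in when it is done.

Besides the shell and the picture viewer there is one more tool, called after "Emit:" as name(argument=value, ...), one argument or row to a line, values as JSON. arm_command: Moves the arm, as the interface text tells. Its arguments: {"type":"object","properties":{"plan":{"type":"array"},"force":{"type":"number"}},"required":["plan"]}

```bash
ls; mkdir -p pics
python3 - <<'E'
from cell import bot
import cv2, numpy as np
s=bot.read_state(); print(s)
for n in ("side","top"):
    p,d=bot.read_camera(n); cv2.imwrite(f"pics/{n}0.png",p[:,:,::-1]); np.save(f"pics/{n}0.npy",d)
    m=bot.camera_model(n); print(n,m)
    for t in ("pan","spring_scale","cup","rack","block_0","beaker","tape","timer"):
        print(t,[(round(b["at"][1]*560),round(b["at"][0]*420),round(b["score"],2)) for b in bot.boxes_of(n,t)])
E
```

```text
pics
{'clock': 0.0, 'joint_pos': array([ 1.19898566e+00,  2.76609317e-01,  1.50611982e+00, -3.11583653e-05,
        1.36069240e+00, -1.21003463e-01]), 'qvel': array([ 0.00020849, -0.00029201, -0.00064673, -0.00113262, -0.00119777,
       -0.00039632]), 'joint_efforts': array([-7.79829297e-04, -4.16775835e+01, -2.45807970e+01, -2.66126654e-04,
        1.07564570e-02, -1.14701773e-06]), 'position': array([142.53491409, 556.51772983, 230.43684543]), 'orientation': array([ 1.25071886e-01,  9.92147261e-01, -8.90537100e-04, -2.08278239e-04]), 'force': array([-0.47092775, -0.04237558, -0.1157324 ]), 'wrist_torque': array([-0.03020002,  0.01242432, -0.04130216]), 'grasp_force': 0.0, 'opening': 85.62529740236947}
side {'K': array([[528.02052885,   0.        , 277.21634858],
       [  0.        , 528.02052885, 216.61680764],
       [  0.        ,   0.        ,   1.        ]]), 'dist': array([-0.01391115,  0.        ,  0.        ,  0.        ,  0.        ]), 'position': array([ 539.37393005, -723.71421494, 1387.24444299]), 'orientation': array([ 0.96595972,  0.0149628 , -0.00452229, -0.25821984
[... 299 characters left out ...]
26.78796988,   0.        , 276.90414508],
       [  0.        , 526.78796988, 207.80896796],
       [  0.        ,   0.        ,   1.        ]]), 'dist': array([-0.04200907,  0.        ,  0.        ,  0.        ,  0.        ]), 'position': array([ 416.62977764,   12.46820461, 1436.2916948 ]), 'orientation': array([-0.70362373,  0.70972488, -0.02562005,  0.0234062 ])}
pan [(262, 228, 0.58), (403, 241, 0.56)]
spring_scale [(263, 223, 0.8), (175, 183, 0.41)]
cup [(239, 251, 0.77), (236, 171, 0.75), (360, 239, 0.43)]
rack [(166, 192, 0.88)]
block_0 [(161, 201, 0.88), (188, 160, 0.78), (174, 182, 0.69)]
beaker [(169, 264, 0.59), (176, 182, 0.38), (360, 242, 0.16)]
tape [(360, 244, 0.55)]
timer []
```

Run:
```python
import cv2
for n,(x0,y0,x1,y1) in {"side":(190,80,390,230),"top":(110,120,310,270)}.items():
    p=cv2.imread(f"pics/{n}0.png"); cv2.imwrite(f"pics/{n}0c.png",cv2.resize(p[y0:y1,x0:x1],None,fx=4,fy=4,interpolation=cv2.INTER_CUBIC))
```

```text
(no output)
```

View pics/side0.png

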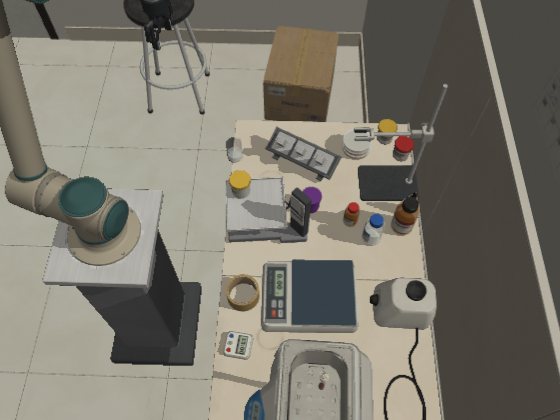

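View pics/top0c.png

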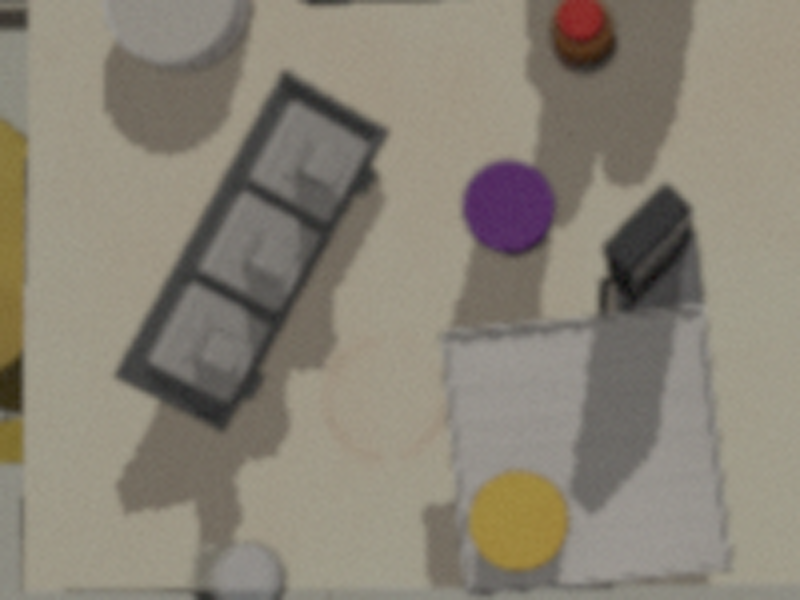

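View pics/side0c.png

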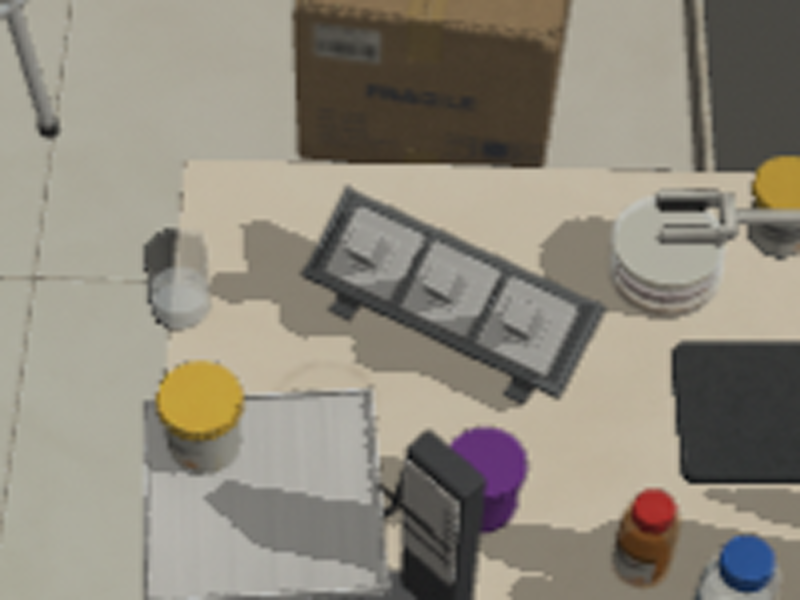

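The real cup is the yellow-lidded one, at side (240,180) and top (239,250). It stands on the pan's front left quarter. The purple one, at side (312,197) and top (237,171), stands on the bench and is the look-alike. The blocks are at top (188,160), (174,182) and (163,205), and the pan is centred near top (257,233).

```bash
cat > h.py <<'E'
import numpy as np, cv2
from scipy.spatial.transform import Rotation as R
from cell import bot
def cloud(n,d,box):
    m=bot.camera_model(n); x0,y0,x1,y1=box
    u,v=np.meshgrid(np.arange(x0,x1),np.arange(y0,y1)); u=u.ravel(); v=v.ravel(); z=d[v,u]
    k=z>0; u,v,z=u[k],v[k],z[k]
    q=cv2.undistortPoints(np.stack([u,v],1).astype(float)[:,None],m["K"],m["dist"])[:,0]
    P=np.c_[q*z[:,None],z]
    return R.from_quat(m["orientation"]).apply(P)+m["position"], np.c_[u,v]
def pix(n,P):
    m=bot.camera_model(n); r=R.from_quat(m["orientation"]).inv()
    return cv2.projectPoints(r.apply(np.atleast_2d(P)-m["position"]),np.zeros(3),np.zeros(3),m["K"],m["dist"])[0][:,0]
E
python3 - <<'E'
from h import *
rng=np.random.default_rng(0)
B={"top":((135,135,215,235),(215,190,300,275)),"side":((255,120,350,190),(220,160,310,245))}
for n in B:
    d=np.load(f"pics/{n}0.npy"); P,_=cloud(n,d,B[n][0]); 
    t=np.median(P[np.abs(P[:,2])<15][:,2]); print(n,"bench z",t)
    P=P[(P[:,2]>20)&(P[:,2]<200)]
    best=0
    for i in range(3000):
        a,b,c=P[rng.choice(len(P),3,False)]; w=np.cross(b-a,c-a); L=np.linalg.norm(w)
        if L<500: continue
        w/=L; w*=np.sign(w[2])
        if not .4<np.arccos(w[2])<.55: continue
        k=np.abs((P-a)@w)<3
        if k.sum()>best: best=k.sum(); K=k
    c=P[K].mean(0); w=np.linalg.svd(P[K]-c)[2][2]; w*=np.sign(w[2])
    print("plane",c.round(1),w.round(3),"tilt",np.arccos(w[2]),"az",np.arctan2(w[1],w[0]),K.sum(),len(P))
    s=(P-c)@w
    print(np.histogram(s,np.arange(-40,60,5)))
    Q=P[(s>28)&(s<48)]
    lab=cv2.kmeans(Q.astype(np.float32),3,None,(3,50,.1),10,2)[1].ravel() if len(Q)>3 else []
    for i in range(3):
        q=Q[lab==i]; print("post",len(q),q.mean(0).round(1),((q-c)@w).mean().round(1), q.std(0).round(1))
    P,_=cloud(n,d,B[n][1]); h=np.histogram(P[:,2],np.arange(60,220,4)); print(h[0],"from 60 by4")
    k=(P[:,2]>80)&(P[:,2]<125); Q=P[k]; print("pan z",np.median(Q[:,2]),cv2.minAreaRect(Q[:,:2].astype(np.float32)))
    k=(P[:,2]>155)&(P[:,2]<200); Q=P[k]; print("cup/col",[ (np.median(q,0).round(1),len(q)) for q in (Q[Q[:,0]<470],Q[Q[:,0]>=470])])
E
```

```text
top bench z -0.6117515083315084
plane [580.8 275.6  60.2] [-0.233 -0.416  0.879] tilt 0.49679383724255305 az -2.081097958212772 847 2736
(array([  0,   1,  18, 226, 400, 224, 280, 627, 559,  86,  10,  16,  13,
        11,  30, 157,  43,   1,   0]), array([-40, -35, -30, -25, -20, -15, -10,  -5,   0,   5,  10,  15,  20,
        25,  30,  35,  40,  45,  50,  55]))
post 79 [513.7 293.1  93.8] 37.8 [6.1 6.4 4. ]
post 80 [633.1 227.4  93.3] 36.9 [6.3 6.3 4.5]
post 79 [574.  259.8  93.8] 37.7 [6.2 6.6 3.2]
[   2    2    1    0    1    3  134 1278 1801  668   80    8    0    1
    3    2    3    3    1    2    2    2    3   28  210  242   33    0
    0    0    0    0    0    0    0    0    0    0    0] from 60 by4
pan z 93.08010919004198 ((458.49212646484375, 63.91568374633789), (188.992919921875, 170.6494598388672), 5.5018768310546875)
cup/col [(array([406.1, 100.6, 160.3]), 488), (array([548.7,  29.4, 158.3]), 7)]
side bench z 1.5503044489238391
plane [587.  272.6  60.7] [-0.204 -0.378  0.903] tilt 0.443431726599418 az -2.065081312134966 506 2369
(array([  0,   0,   9,  93, 202, 233, 227, 384, 351, 113,  21,   9,  13,
        14,  31,  83,  47,  13,  16]), array([-40, -35, -30, -25, -20, -15, -10,  -5,   0,   5,  10,  15,  20,
        25,  30,  35,  40,  45,  50,  55]))
post 56 [516.8 292.4  95. ] 37.8 [6.9 6.2 4.6]
post 56 [576.4 259.2  94.4] 37.6 [6.5 6.4 4.5]
post 65 [634.5 221.5  92.6] 38.4 [ 8.7 21.9  8.7]
[  16   28   32   19   15    7   33  403 1301  872  214   42   22   26
   29   25   26   28   25   24   21   23   27   37  106  177   99   20
   18   13   15   14   14   19   18   25   28   88   49] from 60 by4
pan z 95.277574805467 ((481.168212890625, 64.32183074951172), (233.32266235351562, 174.651123046875), 6.376969337463379)
cup/col [(array([407.9,  97.6, 162.4]), 339), (array([573.6,   6.1, 175.7]), 187)]
```

```bash
cat >> h.py <<'E'
n=np.array([-.218,-.397,.891]); n/=np.linalg.norm(n)
row=np.array([.877,-.481,0]); row/=np.linalg.norm(row)
def frame(z,y):
    z=z/np.linalg.norm(z); y=y-z*(y@z); y/=np.linalg.norm(y); return R.from_matrix(np.c_[np.cross(y,z),y,z])
Rg=frame(-n,np.array([.481,.877,0]))           # closing up the slope
ap=np.deg2rad(95); Rp=frame(np.array([0,0,-1.]),np.array([np.cos(ap),np.sin(ap),0]))
Tops=np.array([[515.2,292.8,94],[575.2,259.5,94],[634,226,93.5]])
def go(p,Rt):
    "shift and turn fractions from the measured pose"
    s=bot.read_state(); R0=R.from_quat(s["orientation"])
    print("shift",(R0.inv().apply(np.array(p)-s["position"])/150).round(3),"turn",((R0.inv()*Rt).as_rotvec()/2/np.pi).round(4),"deg",np.rad2deg((R0.inv()*Rt).magnitude()).round(1))
E
python3 - <<'E'
from h import *
for nme,b in (("top",(215,190,300,275)),("side",(220,160,310,245))):
    P,_=cloud(nme,np.load(f"pics/{nme}0.npy"),b)
    Q=P[(P[:,2]>84)&(P[:,2]<104)]
    a=np.deg2rad(5); X=np.array([np.cos(a),np.sin(a)]); Y=np.array([-X[1],X[0]])
    u=Q[:,:2]@X; v=Q[:,:2]@Y
    for _ in range(3):
        hu=np.histogram(u,np.arange(300,700,4)); hv=np.histogram(v,np.arange(-150,200,4))
    ku=hu[1][:-1][hu[0]>.4*hu[0].max()]; kv=hv[1][:-1][hv[0]>.4*np.median(hv[0][hv[0]>20])]
    cu=(ku.min()+ku.max()+4)/2; cv=(kv.min()+kv.max()+4)/2
    print(nme,ku.min(),ku.max()+4,kv.min(),kv.max()+4,"centre",cu*X+cv*Y)
    print(cv2.minAreaRect(Q[u<ku.max()-10][:,:2].astype(np.float32)))
P=Tops[0]-35*n; print(P, P+70*n); go(P+70*n,Rg)
E
```

```text
top 368 540 -62 110 centre [450.18065511  63.47737996]
((443.2383117675781, 62.4482536315918), (158.33099365234375, 170.65733337402344), 5.496856689453125)
side 368 540 -66 110 centre [450.35496659  61.48499057]
((444.3271789550781, 60.79530715942383), (156.01541137695312, 175.93434143066406), 5.073983669281006)
[522.83376437 306.7018553   62.79961442] [507.56623563 278.8981447  125.20038558]
shift [-2.817 -1.193  0.707] turn [-0.0744 -0.0094  0.0392] deg 30.5
```

Emit:
arm_command(
  plan=[
    [-0.33,-0.14,0,-0.025,-0.003,0.013,0],
    [-0.66,-0.28,0,-0.05,-0.006,0.026,0],
    [-1,-0.42,0.05,-0.0744,-0.0094,0.0392,0],
  ],
  force=50,
)

```text
clock: 1.27
position: [273.9, 458.4, 225.3]
orientation: [0.242, 0.941, 0.229, 0.06]
force: [-0.3, 0.8, 0.1]
opening: 42.8
grasp_force: 0.0
```

Run:
```python
from h import *
go(Tops[0]+35*n,Rg)
```

```text
shift [-1.941 -0.572  0.459] turn [ 0.0012  0.0003 -0.0002] deg 0.5
```

Emit:
arm_command(
  plan=[
    [-0.4,-0.1,0,0,0,0,0],
    [-0.7,-0.2,0.05,0,0,0,0],
    [-1,-0.3,0.1,0,0,0,0],
  ],
)

```text
clock: 1.65
position: [389.1, 356.0, 190.4]
orientation: [0.242, 0.942, 0.226, 0.059]
force: [0.5, 0.7, 0.7]
opening: 42.9
grasp_force: 0.0
```

Emit:
arm_command(
  plan=[
    [-0.4,-0.1,0.1,0,0,0,0],
    [-0.7,-0.2,0.25,0,0,0,0],
    [-0.93,-0.27,0.35,0,0,0,0],
    [-0.93,-0.27,0.35,0,0,0,0],
  ],
)

```text
clock: 2.15
position: [506.2, 277.8, 123.5]
orientation: [0.243, 0.942, 0.225, 0.058]
force: [-0.3, 0.9, 0.8]
opening: 42.5
grasp_force: 0.0
```

Run:
```python
from h import *
go(Tops[0]+35*n,Rg); go(Tops[0]-35*n,Rg)
for c in ("side","top"):
    p,d=bot.read_camera(c); cv2.imwrite(f"pics/{c}1.png",p[:,:,::-1]); print(pix(c,Tops), pix(c,bot.read_state()["position"]))
p=cv2.imread("pics/side1.png")[80:230,190:390]; q=cv2.imread("pics/top1.png")[120:270,110:310]
cv2.imwrite("pics/both1.png",np.hstack([cv2.resize(p,(400,300))[:, :],cv2.resize(q,(400,300))]))
```

```text
shift [-0.004  0.015 -0.005] turn [-0.0003  0.0001 -0.0006] deg 0.2
shift [-0.004  0.016  0.462] turn [-0.0003  0.0001 -0.0006] deg 0.2
[[280.10243916 140.15780412]
 [299.45027641 149.29644469]
 [318.81670996 158.78270929]] [[276.53009096 137.53851818]]
[[165.49256355 206.66910938]
 [178.58565714 183.22871522]
 [191.72978211 160.42362123]] [[168.25288536 210.2558808 ]]
```

View pics/both1.png

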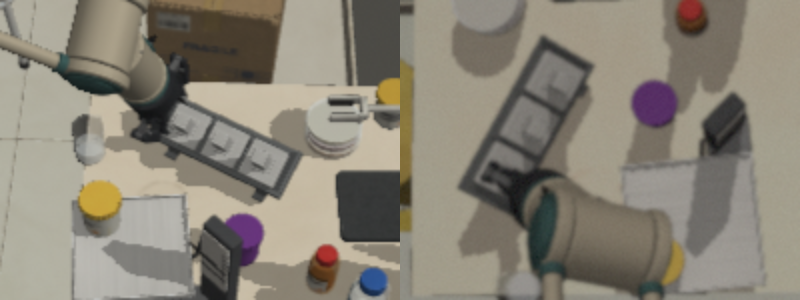

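The fingers stand over block_0's post (side pixel about 280,140) and the approach is clear, so I descend and close.

Emit:
arm_command(
  plan=[
    [0,0.016,0.15,0,0,0,0],
    [0,0.016,0.3,0,0,0,0],
    [0,0.016,0.4,0,0,0,0],
    [-0.003,0.016,0.455,0,0,0,0],
    [-0.003,0.016,0.455,0,0,0,0],
  ],
)

```text
clock: 2.88
position: [520.2, 308.7, 65.1]
orientation: [0.241, 0.942, 0.226, 0.058]
force: [0.1, 0.4, -0.2]
opening: 42.6
grasp_force: 0.0
```

Emit:
arm_command(
  plan=[
    [0,0,0,0,0,0,1],
    [0,0,0,0,0,0,1],
    [0,0,0,0,0,0,1],
    [0,0,0,0,0,0,1],
    [0,0,0,0,0,0,1],
  ],
)

```text
clock: 3.5
position: [520.7, 308.1, 65.8]
orientation: [0.241, 0.942, 0.226, 0.058]
force: [-2.4, -3.9, 6.4]
opening: 21.4
grasp_force: 50.2
```

Emit:
arm_command(
  plan=[
    [0,0,-0.1,0,0,0,1],
    [0,0,-0.3,0,0,0,1],
    [0,0,-0.6,0,0,0,1],
    [0,0,-0.9,0,0,0,1],
  ],
)

```text
clock: 4.0
position: [490.3, 253.7, 186.7]
orientation: [0.242, 0.942, 0.225, 0.058]
force: [0.5, -0.1, -1.2]
opening: 21.4
grasp_force: 49.1
```

```bash
cat >> h.py <<'E'
C=np.array([450.2,63,0]); th=np.deg2rad(5.3)
PX=np.array([np.cos(th),np.sin(th),0]); PY=np.array([-PX[1],PX[0],0])
E
python3 - <<'E'
from h import *
# TCP height above underside at grasp: top0 minus tcp along n
p=np.array([520.7,308.1,65.8]); d=Tops[0]-p; print("below top",d@n,"lateral",(d-n*(d@n)).round(1))
t=C+41*PX+40*PY; print(t); go(t+[0,0,190],Rp)
print("j",bot.read_state()["joint_pos"].round(2),bot.read_state()["grasp_force"])
E
```

```text
below top 32.41528467654005 lateral [ 1.6 -2.4 -0.7]
[487.32988913 106.61618201   0.        ]
shift [-0.455 -0.765 -0.412] turn [ 0.0725  0.022  -0.092 ] deg 42.9
j [ 0.1   0.12  1.94  0.51  0.87 -1.26] 49.12233531475067
```

Emit:
arm_command(
  plan=[
    [-0.1,-0.15,-0.12,0.0145,0.0044,-0.0184,1],
    [-0.2,-0.3,-0.22,0.029,0.0088,-0.0368,1],
    [-0.29,-0.45,-0.3,0.0435,0.0132,-0.0552,1],
    [-0.38,-0.6,-0.36,0.058,0.0176,-0.0736,1],
    [-0.455,-0.765,-0.412,0.0725,0.022,-0.092,1],
  ],
)

```text
clock: 4.62
position: [488.7, 106.1, 189.5]
orientation: [-0.045, 0.999, -0.001, 0.0]
force: [-0.3, 0.1, -0.9]
opening: 21.4
grasp_force: 49.1
```

Run:
```python
from h import *
t=C+41*PX+40*PY; go(t+[0,0,150],Rp)
print("j",bot.read_state()["joint_pos"].round(2),bot.read_state()["position"])
for c,b in (("side",(190,80,390,230)),("top",(110,120,310,270))):
    p,d=bot.read_camera(c); cv2.imwrite(f"pics/{c}2.png",p[:,:,::-1]); np.save(f"pics/{c}2.npy",d)
p=cv2.imread("pics/side2.png")[80:230,190:390]; q=cv2.imread("pics/top2.png")[120:270,110:310]
cv2.imwrite("pics/both2.png",np.hstack([cv2.resize(p,(400,300)),cv2.resize(q,(400,300))]))
```

```text
shift [0.009 0.005 0.263] turn [-0.0004  0.0001  0.0003] deg 0.2
j [ 0.08  0.19  1.73 -0.    1.22 -1.58] [488.68717885 106.12471869 189.48748499]
```

View pics/both2.png

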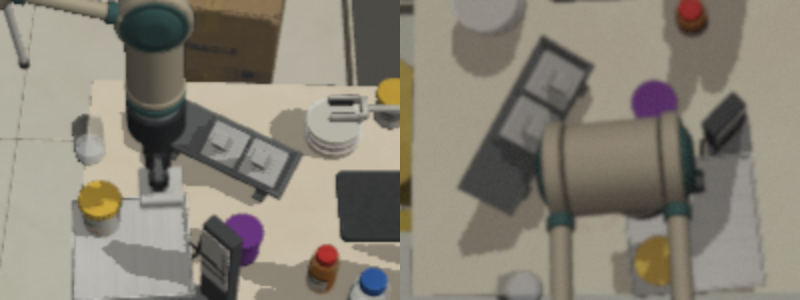

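Run:
```python
from h import *
Ps=[]
for c in ("side","top"):
    P,_=cloud(c,np.load(f"pics/{c}2.npy"),(100,60,390,280)); Ps.append(P)
    P=P[(P[:,0]>380)&(P[:,0]<620)&(P[:,1]>-60)&(P[:,1]<230)]
    for y0 in range(-60,230,30):
        q=P[(P[:,1]>=y0)&(P[:,1]<y0+30)&(P[:,2]>215)]
        if len(q): print(c,y0,len(q),"z",np.percentile(q[:,2],[2,50,98]).round(),"x",q[:,0].min().round(),q[:,0].max().round())
P=Ps[0]; q=P[(abs(P[:,0]-488)<40)&(abs(P[:,1]-100)<45)&(P[:,2]>170)&(P[:,2]<195)]
A=np.c_[q[:,:2]-q[:,:2].mean(0),np.ones(len(q))]; print("plate",len(q),q.mean(0).round(1),np.linalg.lstsq(A,q[:,2],rcond=None)[0], q.min(0),q.max(0))
```

```text
side -30 1 z [216. 216. 216.] x 588.0 588.0
side 0 4 z [215. 216. 217.] x 567.0 593.0
side 30 1395 z [286. 576. 602.] x 380.0 567.0
side 60 1659 z [263. 422. 596.] x 429.0 535.0
side 90 551 z [263. 575. 596.] x 449.0 527.0
side 120 42 z [521. 571. 581.] x 445.0 527.0
side 150 3 z [547. 550. 551.] x 526.0 526.0
top 0 2 z [215. 216. 217.] x 555.0 557.0
top 30 919 z [285. 585. 602.] x 380.0 553.0
top 60 979 z [559. 587. 596.] x 381.0 533.0
top 90 913 z [363. 586. 594.] x 448.0 527.0
top 120 1131 z [564. 587. 598.] x 380.0 523.0
top 150 713 z [567. 586. 597.] x 380.0 525.0
plate 317 [493.7  97.9 184.8] [1.69719446e-03 5.74676873e-02 1.84785427e+02] [460.4594831   72.74425534 170.43144495] [523.3978969  140.14568803 193.73980911]
```

Run:
```python
from h import *
for c in ("side","top"):
    P,_=cloud(c,np.load(f"pics/{c}2.npy"),(100,60,390,280))
    for z0 in range(220,460,30):
        q=P[(P[:,2]>=z0)&(P[:,2]<z0+30)&(P[:,0]>400)&(P[:,0]<620)&(P[:,1]>-60)&(P[:,1]<230)]
        if len(q): print(c,z0,len(q),"x",q[:,0].min().round(),q[:,0].max().round(),"y",q[:,1].min().round(),q[:,1].max().round())
```

```text
side 220 16 x 476.0 504.0 y 63.0 120.0
side 250 61 x 476.0 507.0 y 44.0 94.0
side 280 150 x 471.0 510.0 y 41.0 95.0
side 310 153 x 454.0 525.0 y 68.0 100.0
side 340 289 x 452.0 525.0 y 68.0 110.0
side 370 190 x 454.0 524.0 y 69.0 120.0
side 400 251 x 454.0 524.0 y 71.0 111.0
side 430 248 x 454.0 524.0 y 71.0 108.0
top 250 3 x 480.0 504.0 y 46.0 55.0
top 280 47 x 479.0 506.0 y 43.0 55.0
top 310 10 x 449.0 456.0 y 87.0 112.0
top 340 20 x 451.0 457.0 y 85.0 123.0
top 370 20 x 450.0 456.0 y 89.0 117.0
top 400 9 x 453.0 455.0 y 90.0 105.0
top 430 4 x 452.0 454.0 y 97.0 110.0
```

Emit:
arm_command(
  plan=[
    [0.009,0.005,0.15,0,0,0,1],
    [0.009,0.005,0.3,0,0,0,1],
    [0.009,0.005,0.4,0,0,0,1],
    [0.009,0.005,0.45,0,0,0,1],
    [0.009,0.005,0.46,0,0,0,1],
  ],
)

```text
clock: 5.35
position: [487.0, 108.4, 119.6]
orientation: [-0.043, 0.999, 0.001, 0.0]
force: [0.1, 0.6, -1.2]
opening: 21.6
grasp_force: 49.2
```

Emit:
arm_command(
  plan=[
    [0,0,0.02,0,0,0,1],
    [0,0,0.04,0,0,0,1],
    [0,0,0.06,0,0,0,1],
    [0,0,0.08,0,0,0,1],
    [0,0,0.09,0,0,0,1],
  ],
)

```text
clock: 5.98
position: [487.1, 108.3, 106.1]
orientation: [-0.044, 0.999, 0.0, 0.0]
force: [0.8, 0.3, 0.0]
opening: 21.4
grasp_force: 49.3
```

Emit:
arm_command(
  plan=[
    [0,0,0,0,0,0,1],
    [0,0,0,0,0,0,1],
    [0,0,0,0,0,0,1],
  ],
)

```text
clock: 6.35
position: [486.9, 108.3, 106.2]
orientation: [-0.044, 0.999, 0.0, 0.0]
force: [0.4, -0.0, -0.1]
opening: 21.3
grasp_force: 49.3
```

Emit:
arm_command(
  plan=[
    [0,0,0,0,0,0,0.45],
    [0,0,0,0,0,0,0.3],
    [0,0,0,0,0,0,0.15],
    [0,0,0,0,0,0,0.1],
    [0,0,0,0,0,0,0.1],
  ],
)

```text
clock: 6.98
position: [486.9, 108.3, 106.2]
orientation: [-0.044, 0.999, 0.0, 0.0]
force: [-0.7, 1.4, -0.2]
opening: 38.2
grasp_force: 0.0
```

Emit:
arm_command(
  plan=[
    [0,0,-0.1,0,0,0,0.1],
    [0,0,-0.3,0,0,0,0.1],
    [0,0,-0.6,0,0,0,0.1],
    [0,0,-0.9,0,0,0,0.1],
  ],
)

```text
clock: 7.48
position: [486.8, 108.2, 243.5]
orientation: [-0.044, 0.999, 0.0, 0.001]
force: [0.6, 0.2, -1.3]
opening: 38.6
grasp_force: 0.0
```

Run:
```python
from h import *
go(Tops[1]+[0,0,120],Rg); go(Tops[1]+45*n,Rg)
```

```text
shift [-0.675  0.953  0.198] turn [-0.0725 -0.0219  0.092 ] deg 42.9
shift [-0.598  0.84   0.731] turn [-0.0725 -0.0219  0.092 ] deg 42.9
```

Emit:
arm_command(
  plan=[
    [-0.1,0.19,0.0,-0.0145,-0.0044,0.0184,0],
    [-0.22,0.38,0.0,-0.029,-0.0088,0.0368,0],
    [-0.36,0.56,0.05,-0.0435,-0.0132,0.0552,0],
    [-0.5,0.76,0.2,-0.058,-0.0176,0.0736,0],
    [-0.6,0.89,0.4,-0.0725,-0.022,0.092,0],
  ],
)

```text
clock: 8.1
position: [567.0, 250.2, 183.2]
orientation: [0.243, 0.941, 0.228, 0.06]
force: [0.1, 0.4, 0.3]
opening: 42.7
grasp_force: 0.0
```

```bash
cat > look.py <<'E'
import sys; from h import *
k=sys.argv[1]
for c,b in (("side",(220,160,310,245)),("top",(215,190,300,275))):
    p,d=bot.read_camera(c); cv2.imwrite(f"pics/{c}{k}.png",p[:,:,::-1]); np.save(f"pics/{c}{k}.npy",d)
    P,_=cloud(c,d,b); u=(P-C)@PX; v=(P-C)@PY
    f=lambda m: (np.median(P[m],0).round(1), m.sum())
    for nm,(a,bb) in {"RL":(40,40),"RR":(40,-40),"FR":(-40,-40)}.items(): 
        m=(abs(u-a)<22)&(abs(v-bb)<22)&(P[:,2]>55)&(P[:,2]<150); print(c,nm,f(m))
    m=(abs(u+40)<45)&(abs(v-40)<45)&(P[:,2]>130)&(P[:,2]<175); print(c,"cup",f(m))
p=cv2.imread(f"pics/side{k}.png")[80:230,190:390]; q=cv2.imread(f"pics/top{k}.png")[120:270,110:310]
cv2.imwrite(f"pics/both{k}.png",np.hstack([cv2.resize(p,(400,300)),cv2.resize(q,(400,300))]))
E
python3 look.py 3; python3 -c "
from h import *
go(Tops[1]+35*n,Rg)"
```

```text
side RL (array([488.6, 101.3, 103.1]), np.int64(239))
side RR (array([494.1,  26.1,  82.1]), np.int64(198))
side FR (array([414.6,  19.6,  81.9]), np.int64(201))
side cup (array([408.1,  95.6, 148.6]), np.int64(355))
top RL (array([nan, nan, nan]), np.int64(0))
top RR (array([492.7,  26. ,  79.8]), np.int64(289))
top FR (array([415. ,  18.9,  79.7]), np.int64(291))
top cup (array([403.9, 108.4, 147.4]), np.int64(350))
shift [-0.05  -0.157  0.312] turn [-0.0007 -0.0011 -0.0004] deg 0.5
  return _methods._mean(a, axis=axis, dtype=dtype,
  ret = um.true_divide(
```

View pics/both3.png

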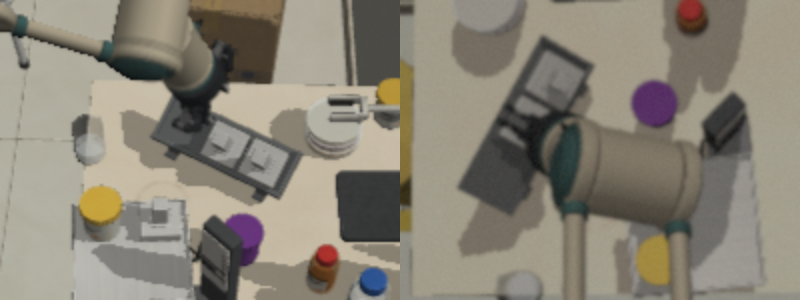

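Block_0 stands flat on the rear left quarter and the cup is still standing. Joint reads about 40.5 mm, short of the upper line at 43, so one more block gives about 54. I take block_1.

Emit:
arm_command(
  plan=[
    [-0.03,-0.1,0.1,-0.0004,-0.001,-0.0004,0],
    [-0.05,-0.157,0.25,-0.0007,-0.0011,-0.0004,0],
    [-0.05,-0.157,0.25,-0.0007,-0.0011,-0.0004,0],
  ],
)

```text
clock: 8.57
position: [569.4, 241.8, 137.4]
orientation: [0.24, 0.942, 0.226, 0.061]
force: [0.2, -0.8, 0.9]
opening: 42.5
grasp_force: 0.0
```

```bash
python3 -c "
from h import *
go(Tops[1]-33*n,Rg)"
```

```text
shift [ 0.026 -0.024  0.533] turn [0.0005 0.0008 0.0006] deg 0.4
```

Emit:
arm_command(
  plan=[
    [0.02,-0.015,0.15,0,0,0,0],
    [0.02,-0.015,0.3,0,0,0,0],
    [0.02,-0.015,0.45,0,0,0,0],
    [0.02,-0.015,0.525,0,0,0,0],
    [0.02,-0.015,0.525,0,0,0,0],
  ],
)

```text
clock: 9.2
position: [584.2, 273.3, 66.8]
orientation: [0.24, 0.942, 0.227, 0.062]
force: [-0.1, -0.9, 0.6]
opening: 42.9
grasp_force: 0.0
```

Emit:
arm_command(
  plan=[
    [0,0,0,0,0,0,1],
    [0,0,0,0,0,0,1],
    [0,0,0,0,0,0,1],
    [0,0,0,0,0,0,1],
    [0,0,0,0,0,0,1],
  ],
)

```text
clock: 9.82
position: [584.3, 272.6, 67.4]
orientation: [0.241, 0.942, 0.227, 0.063]
force: [-2.3, -2.9, 6.2]
opening: 21.7
grasp_force: 50.2
```

```bash
python3 -c "
from h import *
p=bot.read_state()['position']; d=Tops[1]-p; print('below top',d@n,'lateral',(d-n*(d@n)).round(1))"
```

```text
below top 30.941588583378675 lateral [-2.3 -0.8 -0.9]
```

Emit:
arm_command(
  plan=[
    [0,0,-0.1,0,0,0,1],
    [0,0,-0.3,0,0,0,1],
    [0,0,-0.6,0,0,0,1],
    [0,0,-0.95,0,0,0,1],
    [0,0,-0.99,0,0,0,1],
  ],
)

```text
clock: 10.45
position: [551.6, 212.8, 202.5]
orientation: [0.241, 0.941, 0.227, 0.066]
force: [0.2, 0.1, -1.3]
opening: 21.6
grasp_force: 49.2
```

```bash
python3 -c "
from h import *
t=C-40*PX-41*PY; print(t); go(t+[0,0,215],Rp)"
```

```text
[414.15820616  18.48046388   0.        ]
shift [ 0.175 -1.361 -0.801] turn [ 0.0731  0.0246 -0.0918] deg 43.2
```

Emit:
arm_command(
  plan=[
    [0.02,-0.17,-0.15,0.0146,0.0049,-0.0184,1],
    [0.04,-0.36,-0.29,0.0292,0.0098,-0.0367,1],
    [0.07,-0.55,-0.42,0.0439,0.0148,-0.0551,1],
    [0.1,-0.74,-0.53,0.0585,0.0197,-0.0734,1],
    [0.12,-0.93,-0.63,0.0731,0.0246,-0.0918,1],
  ],
)

```text
clock: 11.08
position: [452.7, 75.3, 217.8]
orientation: [-0.046, 0.999, -0.001, -0.005]
force: [-0.1, 0.0, -1.3]
opening: 21.4
grasp_force: 49.3
```

```bash
python3 -c "
from h import *
t=C-40*PX-41*PY; print(bot.read_state()['position']);go(t+[0,0,200],Rp)"
```

```text
[452.71461541  75.33365352 217.76089765]
shift [ 0.29  -0.354  0.122] turn [-0.0002 -0.0016  0.0008] deg 0.6
```

Emit:
arm_command(
  plan=[
    [0.1,-0.13,0.0,0,-0.001,0,1],
    [0.2,-0.26,0.05,0,-0.0016,0.0008,1],
    [0.29,-0.354,0.12,0,-0.0016,0.0008,1],
    [0.29,-0.354,0.12,0,-0.0016,0.0008,1],
  ],
)

```text
clock: 11.58
position: [413.0, 19.3, 199.3]
orientation: [-0.041, 0.999, 0.001, -0.001]
force: [1.1, 1.5, -1.1]
opening: 21.4
grasp_force: 49.3
```

```bash
python3 -c "
from h import *
t=C-40*PX-41*PY; print(bot.read_state()['position']);go(t+[0,0,110],Rp)"
```

```text
[412.9841542   19.25080785 199.296416  ]
shift [-0.008 -0.007  0.595] turn [ 0.0004 -0.0001 -0.0008] deg 0.3
```

Emit:
arm_command(
  plan=[
    [-0.008,-0.007,0.2,0,0,0,1],
    [-0.008,-0.007,0.4,0,0,0,1],
    [-0.008,-0.007,0.53,0,0,0,1],
    [-0.008,-0.007,0.59,0,0,0,1],
    [-0.008,-0.007,0.61,0,0,0,1],
  ],
)

```text
clock: 12.2
position: [416.9, 18.9, 108.9]
orientation: [-0.042, 0.999, 0.001, 0.001]
force: [0.1, 1.1, -1.2]
opening: 20.9
grasp_force: 49.6
```

Emit:
arm_command(
  plan=[
    [0,0,0.02,0,0,0,1],
    [0,0,0.04,0,0,0,1],
    [0,0,0.06,0,0,0,1],
    [0,0,0.08,0,0,0,1],
    [0,0,0.09,0,0,0,1],
  ],
)

```text
clock: 12.82
position: [416.8, 18.5, 95.6]
orientation: [-0.042, 0.999, 0.001, 0.002]
force: [1.0, 0.3, -0.7]
opening: 21.4
grasp_force: 49.5
```

Emit:
arm_command(
  plan=[
    [0,0,0,0,0,0,1],
    [0,0,0,0,0,0,1],
    [0,0,0,0,0,0,1],
    [0,0,0,0,0,0,1],
  ],
)

```text
clock: 13.32
position: [416.6, 18.5, 95.7]
orientation: [-0.042, 0.999, 0.001, 0.001]
force: [0.0, 0.6, -1.1]
opening: 21.3
grasp_force: 49.5
```

Emit:
arm_command(
  plan=[
    [0,0,0.013,0,0,0,1],
    [0,0,0.027,0,0,0,1],
    [0,0,0.027,0,0,0,1],
    [0,0,0.027,0,0,0,1],
  ],
)

```text
clock: 13.82
position: [416.5, 18.6, 91.5]
orientation: [-0.042, 0.999, 0.001, 0.001]
force: [-0.3, -0.7, -0.3]
opening: 21.6
grasp_force: 49.7
```

```bash
python3 look.py 4 2>/dev/null; python3 -c "
from h import *
print(bot.read_state()['force'],bot.read_state()['position'])"
```

```text
side RL (array([488.4, 101.3,  90.8]), np.int64(230))
side RR (array([493.8,  26.6,  68.2]), np.int64(202))
side FR (array([421.1,   8. ,  87.1]), np.int64(111))
side cup (array([nan, nan, nan]), np.int64(0))
top RL (array([487.6, 107.8,  87.3]), np.int64(264))
top RR (array([493.3,  26. ,  66.5]), np.int64(282))
top FR (array([nan, nan, nan]), np.int64(0))
top cup (array([403.8, 119.4, 134. ]), np.int64(131))
[-0.47057616 -0.5796283  -0.63208529] [416.48340865  18.54824882  91.57988121]
```

The pan has sunk to about 54 mm, as expected, so the block is carried. I release it and retreat.

Emit:
arm_command(
  plan=[
    [0,0,0,0,0,0,0.45],
    [0,0,0,0,0,0,0.3],
    [0,0,0,0,0,0,0.15],
    [0,0,0,0,0,0,0.1],
    [0,0,0,0,0,0,0.1],
  ],
)

```text
clock: 14.55
position: [416.6, 18.6, 91.6]
orientation: [-0.042, 0.999, 0.001, 0.001]
force: [0.1, 0.0, -0.4]
opening: 38.5
grasp_force: 0.0
```

Emit:
arm_command(
  plan=[
    [0,0,-0.1,0,0,0,0.1],
    [0,0,-0.3,0,0,0,0.1],
    [0,0,-0.6,0,0,0,0.1],
    [0,0,-0.95,0,0,0,0.1],
  ],
)

```text
clock: 15.05
position: [415.5, 18.5, 234.9]
orientation: [-0.042, 0.999, 0.001, 0.001]
force: [0.5, -0.1, 0.9]
opening: 38.8
grasp_force: 0.0
```

Emit:
arm_command(
  plan=[
    [0,-0.2,-0.4,0,0,0,0.1],
    [0,-0.6,-0.7,0,0,0,0.1],
    [0,-1,-0.7,0,0,0,0.1],
    [0,-1,-0.7,0,0,0,0.1],
    [0,-1,-0.7,0,0,0,0.1],
  ],
)

```text
clock: 15.68
position: [428.2, -131.4, 338.4]
orientation: [-0.041, 0.999, 0.001, 0.001]
force: [0.1, 0.3, -0.1]
opening: 38.3
grasp_force: 0.0
```

```bash
python3 look.py 5 2>/dev/null
python3 - <<'E'
import cv2
p=cv2.imread("pics/side5.png")[100:250,200:400]; cv2.imwrite("pics/s5.png",cv2.resize(p,None,fx=4,fy=4,interpolation=cv2.INTER_CUBIC))
E
```

```text
side RL (array([488.3, 101.5,  88.9]), np.int64(230))
side RR (array([493.6,  28.2,  66.6]), np.int64(203))
side FR (array([425.6,  11.8,  87.7]), np.int64(105))
side cup (array([437.9, 101.6, 134.8]), np.int64(2))
top RL (array([485.2, 105.3,  85.1]), np.int64(292))
top RR (array([493.4,  26. ,  64.9]), np.int64(282))
top FR (array([415. ,  18.8,  84.9]), np.int64(291))
top cup (array([405.9, 102.2, 133. ]), np.int64(403))
```

View pics/s5.png

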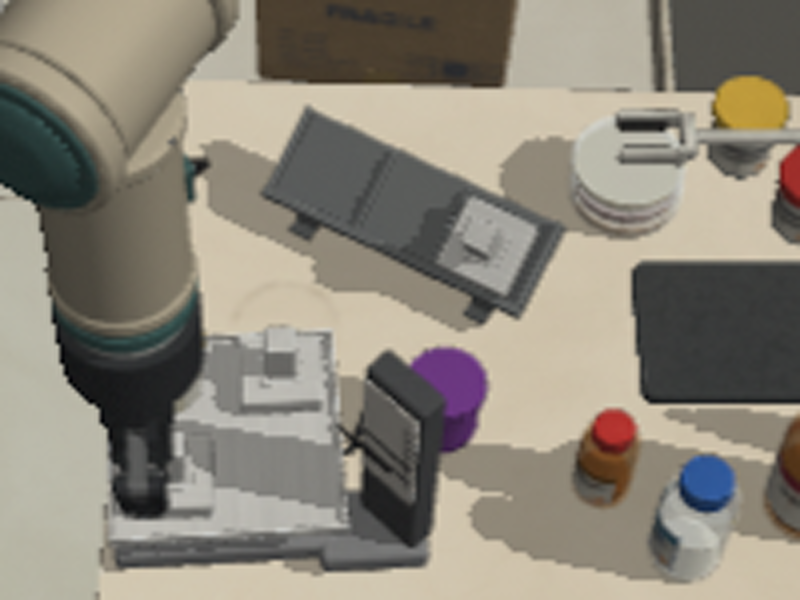

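Both blocks lie flat and the pointer is between the two lines, with the joint at about 55.6 mm. The cup is still in place, with its lid at about 133 mm, and block_2 is still in the rack. The robot touches nothing.

Emit:
arm_command(
  plan=[
    [0,0,0,0,0,0,0.1],
    [0,0,0,0,0,0,0.1],
    [0,0,0,0,0,0,0.1],
    [0,0,0,0,0,0,0.1],
    [0,0,0,0,0,0,0.1],
  ],
)

```text
clock: 16.4
position: [428.5, -131.2, 338.9]
orientation: [-0.042, 0.999, 0.001, 0.001]
force: [0.1, 0.4, -0.2]
opening: 38.3
grasp_force: 0.0
```

```bash
python3 look.py 6 2>/dev/null | grep -E "RR|cup"; python3 -c "
from cell import bot
print(bot.job_done())"
```

```text
side RR (array([494.1,  26.7,  66.9]), np.int64(205))
side cup (array([437.6, 104.3, 133.2]), np.int64(2))
top RR (array([493.4,  26.1,  64.7]), np.int64(282))
top cup (array([404.8, 101.2, 133. ]), np.int64(378))
the job is handed in; nothing more can be done
None
```

I set two blocks flat on the pan beside the standing cup and handed the job in at about 16 s of the 72 s; the pan rests at about 56 mm, so the pointer sits between the two long lines, and block_2 stays in the rack.

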